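# Load a pile of circuit modules under the lip of a test dock and latch it

## Task

Pick up the pile of three cased circuit modules from its rest all together, as one pile, and put it in the snug test dock: tilt it so that one end tucks in under the fixed lip, along that end wall, then lower the other end until the whole pile lies flat on the dock's floor, still right side up. Then swing the dock's latch bar fully shut over the pile and let go. Leave the multimeter, bottle, flat dark box and screwdriver where they are.

Things in the scene. Friction and masses are not known exactly. Their poses are not given: they have to be found in the camera images.
- module_a: Bottom module of the pile, lying on the rest. Flat black cased circuit module, 120 (x) x 56 (y) x 7 (z) mm, about 75 g, a green board showing on its upper face; the three are alike. Origin: centre of its underside; x along its length, z up. Either end may go under the lip.
- module_b: Middle module of the pile, on module_a, skewed by up to 2 mm and 2 degrees until the pile is squeezed together. Flat black cased circuit module, 120 (x) x 56 (y) x 7 (z) mm, about 75 g, a green board showing on its upper face; the three are alike. Origin: centre of its underside; x along its length, z up. 
- module_c: Top module of the pile, on module_b, skewed likewise. Flat black cased circuit module, 120 (x) x 56 (y) x 7 (z) mm, about 75 g, a green board showing on its upper face; the three are alike. Origin: centre of its underside; x along its length, z up. The whole pile is 21 mm thick.
- rest: Fixed grey block under the pile, 90 (x) x 42 (y) x 18 (z) mm, standing on the table. Origin: centre of its underside, at table height; x along its length, like the pile's. The pile overhangs it by 7 mm on each long side, so fingers can reach down past the pile's long edges.
- dock: Fixed aluminium dock. Origin: centre of its underside, at table height; x along its length, from lip end to latch end; z up. Base plate 150 x 82 x 6 mm. The pile's space is 125 mm long (x -62.5 to 62.5) and 59 mm wide (y -29.5 to 29.5). Side walls, 5 mm thick, tops 37 mm above the table, stand only near the corners (x -62 to -34 and 47 to 62 mm); the middle of both long sides is open for fingers.
- dock_floor (a point): Centre of the dock's floor, on its surface, 22 mm above the table: the top of a black block 125 (x) x 44 (y) mm, narrower than the pile, so fingers can reach 16 mm down past it to the base plate.
- dock_lip (a point): Middle of the lip's inner edge, at its underside: dock x -48.5, y 0, 50 mm above the table (28 mm above the floor). The lip, 6 mm thick and 69 mm wide, overhangs the space by 14 mm from the lip-end wall (inner face at x -62.5, outer at -68.5). The pile cannot pass it straight down.
- dock_endwall (a point): Top middle of the inner face of the dock's latch-end wall: dock x 62.5, y 0, 37 mm above the table (15 mm above the floor). Wall 6 mm thick, 69 mm wide.
- latch (a joint): Swing latch, a flat steel bar 14 mm wide, 6 mm thick, on a vertical pivot. 0 = fully shut, at its stop: the bar points along the dock's -y, across the pile's latch end. Grows as it opens, counter-clockwise from above: 1.57 = along the dock's +x; at most 2.3. Stays where left; about 1 N at the knob moves it. Its underside is 46 mm above the table, 3 mm over a fully seated pile.
- latch_knob (a point): The latch's black upright knob, a cylinder 14 mm in diameter that stands from 52 to 88 mm above the table, 50 mm from the pivot, near the bar's end; this point is 88 mm above the table, at the knob's top centre.
- latch_pivot (a point): Latch pivot axis, at the underside of the bar, 46 mm above the table; at x 54, y 43 mm in the dock's frame, on a steel post 16 mm in diameter.
- flux_bottle: Bystander: white bottle, 52 mm in diameter, 120 mm tall, standing between the rest and the dock. Origin: centre of its underside.
- multimeter: Bystander: orange and black multimeter lying flat, 180 (x) x 85 (y) x 47 (z) mm. Origin: centre of its underside.
- carton: Bystander: flat dark box, 130 (x) x 100 (y) x 35 (z) mm. Origin: centre of its underside.
- screwdriver: Bystander: screwdriver lying on the table at the side, 190 mm long, along its x.
There are look-alikes about, which are no part of the job. Leave any white look-alike of the module_c alone.

How it is judged (in metres and radians):
On the way, in this order (a step that is already met when the one before it is completed fails the run):
1. the three modules are lifted together, as one pile, at least 22 mm clear of the rest (z of module_a in the frame of rest between 0.04 and 1 m and distance between module_a and module_b below 0.012 m and distance between module_b and module_c below 0.012 m), for 0.1 s.
2. the whole pile lies in the dock, flat on its floor (x of module_a in the frame of dock between -0.004 and 0.004 m and y of module_a in the frame of dock between -0.004 and 0.004 m and z of module_a in the frame of dock between 0.0195 and 0.0245 m and angle between each of module_a, module_b, module_c's own z axis and vertical below 0.05 rad and angle between the x axis of each of module_a, module_b, module_c and the x axis of dock, either way round below 0.08 rad and x of module_b in the frame of dock between -0.004 and 0.004 m and y of module_b in the frame of dock between -0.004 and 0.004 m and z of module_b in the frame of dock between 0.0265 and 0.0315 m and x of module_c in the frame of dock between -0.004 and 0.004 m and y of module_c in the frame of dock between -0.004 and 0.004 m and z of module_c in the frame of dock between 0.0335 and 0.0385 m), for 0.2 s.
At the end, for the whole second after the job is handed in: All three modules at rest in the dock, right side up, flat (tilt < 0.05 rad), each within 4 mm of the dock's centre in x and y, undersides within 2.5 mm of 22, 29 and 36 mm over the table, aligned with the dock within 0.08 rad; latch below 0.12 rad (all of step 2 and linear speed of each of module_a, module_b, module_c below 0.02 m/s and value of joint latch below 0.12 rad); the robot touches nothing.
It fails at once if the bottle is pushed more than 30 mm or knocked over (distance of flux_bottle from where it was at the start of the episode above 0.03 m or angle between flux_bottle's own z axis and vertical above 0.35 rad).
It fails at once if the multimeter is pushed more than 30 mm or knocked over (distance of multimeter from where it was at the start of the episode above 0.03 m or angle between multimeter's own z axis and vertical above 0.35 rad).
It fails at once if the flat dark box is pushed more than 30 mm or knocked over (distance of carton from where it was at the start of the episode above 0.03 m or angle between carton's own z axis and vertical above 0.35 rad).
It fails at once if the screwdriver is pushed more than 30 mm (distance of screwdriver from where it was at the start of the episode above 0.03 m).
It also fails if it takes over 61 s, if anything falls off the work surface, if the arm or the gripper's body presses on something with over 40 N, if the wrist force passes 120 N, or if a joint passes its speed limit or range.

## Robot

A 7-joint arm with a two-finger parallel gripper is mounted at the origin on the work surface. World frame = base frame: x ahead of the robot, y to its left, z up, the work surface at z = 0. Lengths are in mm, angles in rad, forces in N, time in s.
With the tool pointing down it reaches from about 400 to 875 mm from the base axis. Payload 4.4 kg.
Tool frame: the origin (TCP) lies at the very end of the fingers, on their centre line; the grasp point (between the pads) lies 19 mm behind it; y points along the fingers, z is the direction in which the jaws open and shut, and the axes are right-handed (so a half turn about y gives the same grasp; the last joint's range is limited). The gripper opens to 85 mm and grips with 20 to 120 N. Pads are 22 mm wide; open, the fingers measure 114 mm over their backs; the gripper's body (76 mm by 85 mm) begins 54 mm behind the grasp point. The pads swing forward as they close: fully open they stand 13 mm farther back than shut.
Start: joints at [1.118, 0.628, 0.038, 1.517, -0.027, 0.996, -0.02], TCP at [245.225, -601.982, 231.313] pointing down, gripper open.
Joint ranges: [-3.06, 3.06], [-0.37, 2.12], [-1.25, 1.32], [0.18, 2.47], [-1.1, 4.24], [0.23, 1.98], [-2.94, 2.94]. Speed limits (rad/s): [2.57, 2.57, 3.14, 3.14, 3.14, 3.14, 3.14].

## Interface

Orientations are given as a 3x3 rotation matrix whose columns are the frame's x, y, z axes.
In Python, from plant import robot gives the robot as it stands.
- The arm moves only by the tool servo_tool, never from a script. Its argument "plan" is a list of rows, each an object of numbers: "x", "y", "z": the shift along the tool's x, y, z in mm; "rx", "ry", "rz": the turn, a rotation vector about the tool's x, y, z in degrees; "hand": the opening, from -1 (shut) to 1 (fully open), so that 0 is half open. A call has 1 to 12 rows; each row shifts and turns the pose as measured when the row begins, along the tool's axes as they then stand; what a row does not reach is not made up. A row lasts 1/12 s, in which the tool goes at most 41.7 mm and 7.16 degrees, less where a joint would pass 70% of its speed; a pose out of reach is approached as far as the arm can. A call is refused whole if a number of a shift passes 41.7 or a number of a turn 7.16, either way. A call with a gripper value outside its range is refused whole. The fingers move at their own pace and stop on an object; the grip force is fixed at half the most. Time passes only in rows, so rows that do not move let the fingers close. It gives the time, the measured TCP pose, the force and the opening at its end, in the units of the state.
- robot.state(): the state, without advancing time (a new reading comes with each control period).
- robot.get_image(name): name is "scene" or "top" or "wrist"; returns a dict with "pixels" (480x640x3 uint8, red, green, blue), "range_z" (480x640 float32, mm along the optical axis (not along the pixel's ray), 0 where there is no reading), "camera_matrix" (3x3 intrinsics, pixels), "dist" ([k1, k2, p1, p2, k3] as OpenCV has them; the pictures are not rectified), "R" (3x3) and "t" (3): a world point X has camera coordinates R X + t; the wrist camera has in their place "hand_eye" (4x4, takes a point from camera to tool coordinates, whose origin is the TCP and whose axes are the tool frame's). Camera axes: x right, y down, z forward; pixel columns grow to the right and rows downward; lengths in mm; the calibration is good to about 2 mm. A picture is of the moment at which its call begins: read the wrist's pose just before it.
- robot.close_job(): hands the job in, once; it reports no verdict.
The state is a dict: "t": time; "joint_pos": joint angles; "qd": joint speeds; "joint_torque": joint torques, N m; "position": TCP position; "ee_rot": TCP orientation; "ft_force": force on the tool from outside, world axes, zero at the start; "torque": the same for the moment, N m; "opening": opening from 0.0 (shut) to 1.0 (fully open).
Only numpy, scipy, OpenCV 4.12 (cv2) and the standard library are available. Lean on these libraries where they do the work, as an engineer would, in place of code of your own. Each camera call takes 0.05 s, during which the arm holds its last target. There are 200 camera calls.

## Working session

There is one attempt and no reset: what is moved stays moved. The work goes in short steps, Python scripts to look and compute and a tool call to move; the robot and the scene stay as the last step left them, time stands still between calls to the robot, and variables do not carry over. Pictures are saved under pics/ and viewed, about 8 in all and at most 12, crops included, and the job is handed in when it is done.

Besides the shell and the picture viewer there is one more tool, called after "Emit:" as name(argument=value, ...) on one line, values as JSON. servo_tool: Moves the arm, as the interface text tells. Its arguments: {"type":"object","properties":{"plan":{"type":"array"}},"required":["plan"]}

```bash
mkdir -p pics; cat > h.py <<'E'
import numpy as np, cv2
from plant import robot
def grab(n):
    s=robot.state(); im=robot.get_image(n)
    np.savez('/tmp/%s.npz'%n,**{k:np.array(v) for k,v in im.items()},pos=s['position'],rot=s['ee_rot'])
    return load(n)
def load(n):
    im=dict(np.load('/tmp/%s.npz'%n)); return im
def cloud(im):
    h,w=im['range_z'].shape
    uv=np.stack(np.meshgrid(np.arange(w),np.arange(h)),-1).reshape(-1,1,2).astype(np.float64)
    n=cv2.undistortPoints(uv,im['camera_matrix'],im['dist']).reshape(h,w,2)
    z=im['range_z'].astype(float)
    P=np.dstack([n[...,0]*z,n[...,1]*z,z])
    if 'R' in im: W=(P-im['t'].reshape(3))@im['R']
    else:
        H=im['hand_eye']; T=P@H[:3,:3].T+H[:3,3]
        W=T@np.array(im['rot']).reshape(3,3).T+np.array(im['pos'])
    W[z==0]=np.nan
    return W
def save(im,f,crop=None,sc=1):
    p=im['pixels'][...,::-1]
    if crop: a,b,c,d=crop; p=p[b:d,a:c]
    cv2.imwrite('pics/'+f,cv2.resize(p,None,fx=sc,fy=sc,interpolation=cv2.INTER_CUBIC))
E
python3 - <<'E'
from h import *
s=robot.state(); print(s)
for n in('top','scene'): save(grab(n),n+'.png')
W=cloud(load('top')); np.set_printoptions(precision=0,suppress=True)
print(W[::60,::80])
E
```

```text
{'t': 0.0, 'joint_pos': array([ 1.11818652,  0.62934867,  0.03841404,  1.51836795, -0.02701935,
        0.99629354, -0.01999656]), 'qd': array([-7.10719149e-04,  2.08599735e-03, -8.44474344e-04,  9.91662385e-06,
       -6.27532292e-04, -9.77602178e-04,  2.52590123e-04]), 'joint_torque': array([-4.14615070e-04, -5.63397110e+01,  1.22598186e+00, -1.93444240e+01,
        1.09501611e-02,  1.03724716e-02, -2.30738300e-05]), 'position': array([ 245.01495911, -601.37866488,  230.38694068]), 'ee_rot': array([[-9.26111385e-01, -7.10195390e-04,  3.77249518e-01],
       [-3.77250186e-01,  1.76308401e-03, -9.26109706e-01],
       [-7.40374773e-06, -9.99998194e-01, -1.90073352e-03]]), 'ft_force': array([-0.17129342,  0.0604599 , -0.18331425]), 'torque': array([-0.00392416, -0.03102954, -0.0094032 ]), 'opening': 1.00141561543629}
[[[ 1774.  1395.  -614.]
  [ 1765.  1032.  -647.]
  [ 1759.   672.  -673.]
  [ 1759.   315.  -701.]
  [ 1751.   -45.  -705.]
  [ 1758.  -411.  -727.]
  [ 1754.  -781.  -722.]
  [ 1758. -1162.  -718.]]

 [[ 1555.  1465.  -761.]
  [ 1532.  1070.  -764.]
  [ 1514.   692.  -7
[... 643 characters left out ...]
8.    -6.    78.]
  [  600.  -239.    -3.]
  [  594.  -471.     2.]
  [  588.  -711.     2.]]

 [[  450.   915.    40.]
  [  447.   694.    -3.]
  [  444.   451.    16.]
  [  439.   225.     4.]
  [  433.    -3.    -4.]
  [  428.  -232.    -0.]
  [  421.  -463.     2.]
  [  413.  -700.     2.]]

 [[  279.   916.    34.]
  [  274.   693.    -2.]
  [  272.   458.    -4.]
  [  270.   227.     3.]
  [  264.     1.    -0.]
  [  258.  -226.    -2.]
  [  250.  -457.    -3.]
  [  240.  -694.    -3.]]

 [[  101.   937.     2.]
  [  112.   677.    35.]
  [  103.   460.    -2.]
  [  102.   230.     5.]
  [   99.     5.    11.]
  [   90.  -220.     2.]
  [   80.  -450.    -2.]
  [   82.  -662.    48.]]]
```

```bash
ls .
```

```text
h.py
pics
```

View pics/top.png

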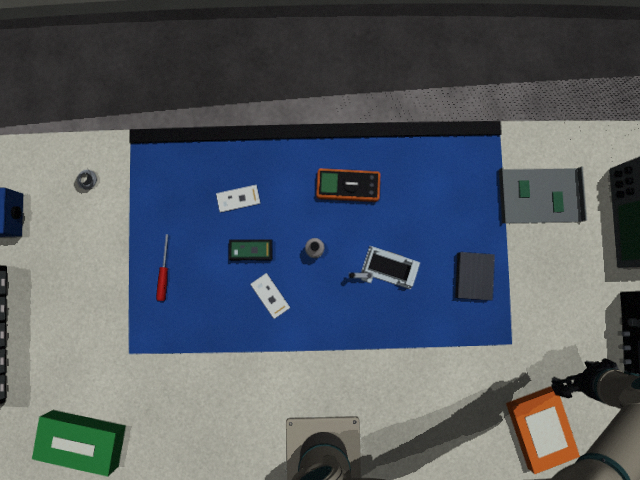

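View pics/scene.png

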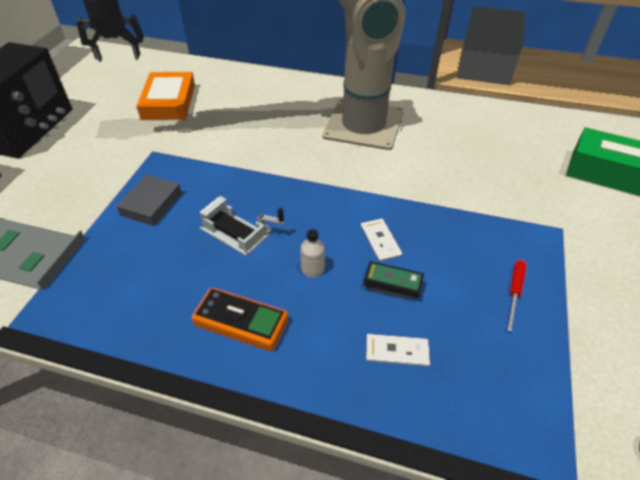

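Top view: the candidates are the dark-green pile at (250,251), white flat look-alikes at (238,198) and (270,296), and the loose grey tray with green boards at (540,195). I pick the black/green pile at (250,251). The dock is at (392,267), with the lip at its right end and the latch knob at about (352,280). The bottle is at (315,247).

```bash
python3 - <<'E'
from h import *
im=load('top'); W=cloud(im)
save(im,'crop1.png',(210,215,430,315),3.6)
np.set_printoptions(precision=1,suppress=True)
def reg(a,b,c,d,z0,z1,name):
    w=W[b:d,a:c].reshape(-1,3); m=(w[:,2]>z0)&(w[:,2]<z1); q=w[m]
    r=cv2.minAreaRect(q[:,:2].astype(np.float32)); print(name,len(q),np.median(q,0),r)
reg(222,234,280,268,28,60,'pile')
reg(300,235,330,262,60,140,'bottle')
reg(356,238,430,300,30,44,'dock mid')
reg(400,238,430,300,46,70,'lip')
reg(335,260,375,295,46,100,'latch')
reg(335,260,375,295,70,100,'knob')
# colour-based: white aluminium pixel hull projected to plane; pile dark pixels
hsv=cv2.cvtColor(im['pixels'],cv2.COLOR_RGB2HSV)
m=(np.abs(hsv[...,0].astype(int)-110)>15)|(hsv[...,1]<100)
def toz(pts,z):
    n=cv2.undistortPoints(np.array(pts,float).reshape(-1,1,2),im['camera_matrix'],im['dist']).reshape(-1,2)
    R=im['R'];C=-R.T@im['t'].reshape(3); d=np.c_[n,np.ones(len(n))]@R
    return C+d*((z-C[2])/d[:,2])[:,None]
ys,xs=np.nonzero(m[234:268,222:280]); P=toz(np.c_[xs+222,ys+234],39)
print('pile colour',cv2.minAreaRect(P[:,:2].astype(np.float32)))
E
```

```text
pile 899 [580.9 189.7  38. ] ((581.523193359375, 189.57814025878906), (121.62669372558594, 56.64212417602539), 88.7384033203125)
bottle 276 [579.    8.3  84.5] ((580.1227416992188, 7.847869873046875), (49.454227447509766, 49.10843276977539), 87.47822570800781)
dock mid 104 [ 538.1 -151.5   36.2] ((524.0921020507812, -202.11947631835938), (129.18548583984375, 71.34224700927734), 70.30396270751953)
lip 190 [ 502.8 -259.4   54.9] ((503.3269348144531, -259.6728515625), (21.863685607910156, 68.88279724121094), 70.18159484863281)
latch 122 [ 501.  -114.5   52.6] ((502.2453918457031, -116.17611694335938), (64.18926239013672, 13.936823844909668), 88.63282775878906)
knob 22 [503.5 -90.2  86.6] ((503.5577392578125, -89.86581420898438), (11.039358139038086, 10.874634742736816), 89.00233459472656)
pile colour ((579.7449340820312, 189.87289428710938), (118.29821014404297, 53.3491096496582), 88.6774673461914)
```

View pics/crop1.png

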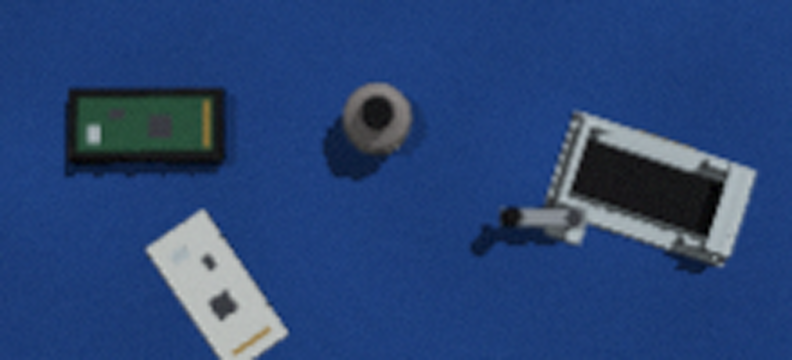

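The crop confirms the choice: a black-cased pile with a green board (mid crop (145,125)), and the dock with its lip at the right and its latch open at the lower left. The sizes agree: pile 122x57 with its top at 38, knob top at 87, and knob to pivot about 49 mm. First move: turn the tool so the jaws lie across the pile, then translate.

Emit:
servo_tool(plan=[{"ry": -6.65}, {"ry": -6.65}, {"ry": -6.65}, {"ry": -6.65}, {"ry": -6.65}, {"ry": -6.65}, {"ry": -6.65}, {"ry": -6.65}, {"ry": -6.65}, {"ry": -6.65}, {"x": -20}, {"x": -35}])

```text
schema error: expected keys x, y, z, rx, ry, rz, hand
```

```bash
cat >> h.py <<'E'
def goto(p,ang,tilt=0):
    """remaining shift (tool axes, mm) and turn (deg rotvec, tool axes) to TCP p, jaw axis z at world angle ang deg, tilt deg about tool z"""
    from scipy.spatial.transform import Rotation as Ro
    s=robot.state(); R=np.array(s['ee_rot'])
    a=np.radians(ang); z=np.array([np.cos(a),np.sin(a),0]); y=np.array([0,0,-1.]); 
    T=np.c_[np.cross(y,z),y,z]@Ro.from_euler('z',tilt,degrees=True).as_matrix()
    print('t %.2f pos'%s['t'],np.round(s['position'],1),'F',np.round(s['ft_force'],1),'M',np.round(s['torque'],2),'op %.3f'%s['opening'])
    print(' shift',np.round(R.T@(np.array(p)-s['position']),1),'turn',np.round(Ro.from_matrix(R.T@T).as_rotvec(degrees=True),2),'shift in target axes',np.round(T.T@(np.array(p)-s['position']),1))
E
python3 -c "
from h import *
goto((581,190,200),-1.3)"
```

```text
t 0.10 pos [ 245.  -601.5  230.5] F [-0.4 -0.3 -0.3] M [-0.03  0.02 -0.04] op 1.002
 shift [-609.7   31.5 -606.2] turn [ 8.000e-02 -6.654e+01 -5.000e-02] shift in target axes [-798.9   30.5  317.9]
```

Emit:
servo_tool(plan=[{"x": 0, "y": 0, "z": 0, "rx": 0, "ry": -7, "rz": 0, "hand": 1}, {"x": 0, "y": 0, "z": 0, "rx": 0, "ry": -7, "rz": 0, "hand": 1}, {"x": 0, "y": 0, "z": 0, "rx": 0, "ry": -7, "rz": 0, "hand": 1}, {"x": 0, "y": 0, "z": 0, "rx": 0, "ry": -7, "rz": 0, "hand": 1}, {"x": 0, "y": 0, "z": 0, "rx": 0, "ry": -7, "rz": 0, "hand": 1}, {"x": 0, "y": 0, "z": 0, "rx": 0, "ry": -7, "rz": 0, "hand": 1}, {"x": 0, "y": 0, "z": 0, "rx": 0, "ry": -7, "rz": 0, "hand": 1}, {"x": 0, "y": 0, "z": 0, "rx": 0, "ry": -7, "rz": 0, "hand": 1}, {"x": 0, "y": 0, "z": 0, "rx": 0, "ry": -7, "rz": 0, "hand": 1}, {"x": -20, "y": 0, "z": 8, "rx": 0, "ry": -3.5, "rz": 0, "hand": 1}, {"x": -38, "y": 0, "z": 15, "rx": 0, "ry": 0, "rz": 0, "hand": 1}, {"x": -38, "y": 0, "z": 15, "rx": 0, "ry": 0, "rz": 0, "hand": 1}])

```text
t: 1.1
position: [275.9, -508.6, 222.9]
ee_rot: [[-0.003, -0.009, 1.0], [-1.0, 0.007, -0.003], [-0.007, -1.0, -0.009]]
ft_force: [0.8, -0.5, 0.3]
opening: 1.001
```

```bash
python3 -c "
from h import *
goto((581,190,200),-1.3)"
```

```text
t 1.10 pos [ 275.9 -508.6  222.9] F [ 0.8 -0.5  0.3] M [ 0.05 -0.05  0.02] op 1.001
 shift [-699.3   24.8  303.4] turn [ 0.52  1.14 -0.37] shift in target axes [-705.3   22.9  289.2]
```

Emit:
servo_tool(plan=[{"x": -38, "y": 0, "z": 17, "rx": 0, "ry": 0, "rz": 0, "hand": 1}, {"x": -38, "y": 0, "z": 17, "rx": 0, "ry": 0, "rz": 0, "hand": 1}, {"x": -38, "y": 0, "z": 17, "rx": 0, "ry": 0, "rz": 0, "hand": 1}, {"x": -38, "y": 0, "z": 17, "rx": 0, "ry": 0, "rz": 0, "hand": 1}, {"x": -38, "y": 0, "z": 17, "rx": 0, "ry": 0, "rz": 0, "hand": 1}, {"x": -38, "y": 0, "z": 17, "rx": 0, "ry": 0, "rz": 0, "hand": 1}, {"x": -38, "y": 0, "z": 17, "rx": 0, "ry": 0, "rz": 0, "hand": 1}, {"x": -38, "y": 0, "z": 17, "rx": 0, "ry": 0, "rz": 0, "hand": 1}, {"x": -38, "y": 0, "z": 17, "rx": 0, "ry": 0, "rz": 0, "hand": 1}, {"x": -38, "y": 0, "z": 17, "rx": 0, "ry": 0, "rz": 0, "hand": 1}, {"x": -38, "y": 0, "z": 17, "rx": 0, "ry": 0, "rz": 0, "hand": 1}, {"x": -38, "y": 0, "z": 17, "rx": 0, "ry": 0, "rz": 0, "hand": 1}])

```text
t: 2.1
position: [476.9, -48.9, 222.0]
ee_rot: [[-0.012, -0.014, 1.0], [-1.0, 0.009, -0.012], [-0.008, -1.0, -0.014]]
ft_force: [1.2, 0.3, 0.7]
opening: 0.996
```

```bash
python3 -c "
from h import *
goto((581,190,200),-1.3)"
```

```text
t 2.10 pos [476.9 -48.9 222. ] F [1.2 0.3 0.7] M [-0.03 -0.1   0.  ] op 0.996
 shift [-239.9   22.6  101.5] turn [ 0.81  0.6  -0.48] shift in target axes [-241.2   22.    98.7]
```

Emit:
servo_tool(plan=[{"x": -38, "y": 2, "z": 16, "rx": 0.3, "ry": 0.2, "rz": -0.2, "hand": 1}, {"x": -38, "y": 2, "z": 16, "rx": 0.3, "ry": 0.2, "rz": -0.2, "hand": 1}, {"x": -38, "y": 2, "z": 16, "rx": 0.2, "ry": 0.2, "rz": -0.1, "hand": 1}, {"x": -38, "y": 2, "z": 16, "rx": 0, "ry": 0, "rz": 0, "hand": 1}, {"x": -38, "y": 2, "z": 16, "rx": 0, "ry": 0, "rz": 0, "hand": 1}, {"x": -30, "y": 2, "z": 10, "rx": 0, "ry": 0, "rz": 0, "hand": 1}, {"x": -14, "y": 2, "z": 5, "rx": 0, "ry": 0, "rz": 0, "hand": 1}, {"x": 0, "y": 0, "z": 0, "rx": 0, "ry": 0, "rz": 0, "hand": 1}, {"x": 0, "y": 0, "z": 0, "rx": 0, "ry": 0, "rz": 0, "hand": 1}])

```text
t: 2.85
position: [575.7, 201.2, 204.7]
ee_rot: [[-0.009, -0.002, 1.0], [-1.0, 0.005, -0.009], [-0.005, -1.0, -0.002]]
ft_force: [-0.8, -0.7, 0.6]
opening: 1.002
```

```bash
python3 - <<'E'
from h import *
goto((581,190,200),-1.3)
im=grab('wrist'); save(im,'w1.png'); W=cloud(im)
q=W[(W[...,2]>33)&(W[...,2]<48)&(abs(W[...,0]-581)<70)&(abs(W[...,1]-190)<110)]
print(len(q),np.median(q,0),cv2.minAreaRect(q[:,:2].astype(np.float32)))
E
```

```text
t 2.85 pos [575.7 201.2 204.7] F [-0.8 -0.7  0.6] M [-0.02 -0.    0.07] op 1.002
 shift [11.2  4.7  5.5] turn [ 0.11  0.76 -0.27] shift in target axes [11.1  4.7  5.6]
7692 [579.94541506 196.8843049   39.89234454] ((579.5025024414062, 191.53421020507812), (120.4838638305664, 56.989013671875), 88.87123107910156)
```

View pics/w1.png

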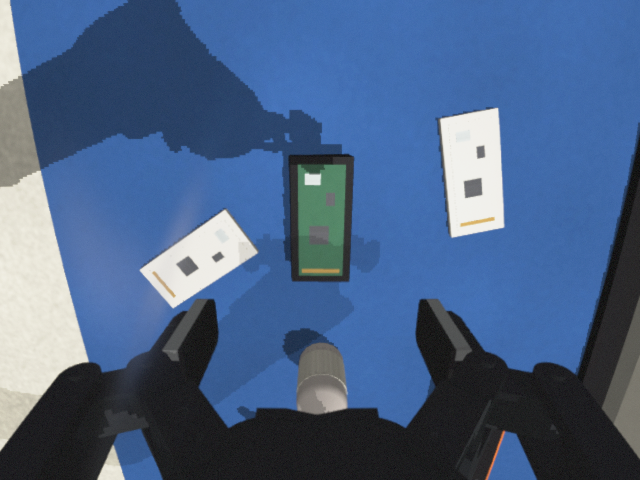

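The wrist view shows the green pile at (321,218) between the two white look-alikes, and its pose agrees to 2 mm: (580,191), 88.9°. Descending.

Emit:
servo_tool(plan=[{"x": 5, "y": 30, "z": 2, "rx": 0, "ry": 0.4, "rz": -0.2, "hand": 1}, {"x": 5, "y": 35, "z": 2, "rx": 0, "ry": 0.3, "rz": -0.1, "hand": 1}, {"x": 0, "y": 35, "z": 0.5, "rx": 0, "ry": 0, "rz": 0, "hand": 1}, {"x": 0, "y": 30, "z": 0, "rx": 0, "ry": 0, "rz": 0, "hand": 1}, {"x": 0, "y": 15, "z": 0, "rx": 0, "ry": 0, "rz": 0, "hand": 1}, {"x": 0, "y": 0, "z": 0, "rx": 0, "ry": 0, "rz": 0, "hand": 1}])

```text
t: 3.4
position: [582.0, 177.7, 58.3]
ee_rot: [[-0.036, 0.004, 0.999], [-0.999, -0.006, -0.036], [0.006, -1.0, 0.004]]
ft_force: [-0.9, -0.0, 0.1]
opening: 1.002
```

```bash
python3 - <<'E'
from h import *
goto((580,191,6),-1.2)
E
```

```text
t 3.40 pos [582.  177.7  58.3] F [-0.9 -0.   0.1] M [-0. -0. -0.] op 1.002
 shift [-13.5  52.3  -2.7] turn [-0.23 -0.85  0.34] shift in target axes [-13.3  52.3  -2.3]
```

Emit:
servo_tool(plan=[{"x": -8, "y": 0, "z": -1, "rx": 0, "ry": -0.5, "rz": 0.2, "hand": 1}, {"x": -4, "y": 15, "z": -1, "rx": 0, "ry": -0.3, "rz": 0.1, "hand": 1}, {"x": 0, "y": 15, "z": 0, "rx": 0, "ry": 0, "rz": 0, "hand": 1}, {"x": 0, "y": 10, "z": 0, "rx": 0, "ry": 0, "rz": 0, "hand": 1}, {"x": 0, "y": 4, "z": 0, "rx": 0, "ry": 0, "rz": 0, "hand": 1}, {"x": 0, "y": 0, "z": 0, "rx": 0, "ry": 0, "rz": 0, "hand": 1}])

```text
t: 3.9
position: [584.4, 186.1, 19.7]
ee_rot: [[-0.028, 0.012, 1.0], [-1.0, 0.0, -0.028], [-0.001, -1.0, 0.012]]
ft_force: [-1.0, -0.2, 0.5]
opening: 1.0
```

```bash
python3 - <<'E'
from h import *
goto((580,191,6),-1.2)
E
```

```text
t 3.90 pos [584.4 186.1  19.7] F [-1.  -0.2  0.5] M [ 0.02  0.02 -0.03] op 1.000
 shift [-4.7 13.7 -4.7] turn [-0.67 -0.4  -0.03] shift in target axes [-4.8 13.7 -4.5]
```

Emit:
servo_tool(plan=[{"x": -2.5, "y": 4, "z": -2.5, "rx": -0.4, "ry": -0.2, "rz": 0, "hand": 1}, {"x": -2, "y": 5, "z": -2, "rx": -0.3, "ry": -0.2, "rz": 0, "hand": 1}, {"x": 0, "y": 4, "z": 0, "rx": 0, "ry": 0, "rz": 0, "hand": 1}, {"x": 0, "y": 1, "z": 0, "rx": 0, "ry": 0, "rz": 0, "hand": 1}, {"x": 0, "y": 0, "z": 0, "rx": 0, "ry": 0, "rz": 0, "hand": 1}, {"x": 0, "y": 0, "z": 0, "rx": 0, "ry": 0, "rz": 0, "hand": 1}])

```text
t: 4.4
position: [581.9, 192.1, 7.9]
ee_rot: [[-0.02, 0.003, 1.0], [-1.0, 0.003, -0.02], [-0.003, -1.0, 0.003]]
ft_force: [-0.6, 0.5, 0.4]
opening: 1.002
```

```bash
python3 - <<'E'
from h import *
goto((580,191,6),-1.2)
E
```

```text
t 4.40 pos [581.9 192.1   7.9] F [-0.6  0.5  0.4] M [-0.03  0.01  0.06] op 1.002
 shift [ 1.2  1.9 -1.9] turn [-0.18  0.03 -0.15] shift in target axes [ 1.2  1.9 -1.9]
```

Emit:
servo_tool(plan=[{"x": 1, "y": 1.5, "z": -1.5, "rx": -0.2, "ry": 0, "rz": -0.1, "hand": 1}, {"x": 0, "y": 0, "z": 0, "rx": 0, "ry": 0, "rz": 0, "hand": -1}, {"x": 0, "y": 0, "z": 0, "rx": 0, "ry": 0, "rz": 0, "hand": -1}, {"x": 0, "y": 0, "z": 0, "rx": 0, "ry": 0, "rz": 0, "hand": -1}, {"x": 0, "y": 0, "z": 0, "rx": 0, "ry": 0, "rz": 0, "hand": -1}, {"x": 0, "y": 0, "z": 0, "rx": 0, "ry": 0, "rz": 0, "hand": -1}, {"x": 0, "y": 0, "z": 0, "rx": 0, "ry": 0, "rz": 0, "hand": -1}, {"x": 0, "y": 0, "z": 0, "rx": 0, "ry": 0, "rz": 0, "hand": -1}, {"x": 0, "y": 0, "z": 0, "rx": 0, "ry": 0, "rz": 0, "hand": -1}, {"x": 0, "y": 0, "z": 0, "rx": 0, "ry": 0, "rz": 0, "hand": -1}, {"x": 0, "y": 0, "z": 0, "rx": 0, "ry": 0, "rz": 0, "hand": -1}])

```text
t: 5.32
position: [580.1, 190.9, 6.8]
ee_rot: [[-0.02, -0.001, 1.0], [-1.0, 0.001, -0.02], [-0.001, -1.0, -0.001]]
ft_force: [0.5, 1.3, 0.2]
opening: 0.649
```

```bash
python3 - <<'E'
from h import *
goto((580,191,150),-1.2)
E
```

```text
t 5.32 pos [580.1 190.9   6.8] F [0.5 1.3 0.2] M [-0.02  0.07 -0.  ] op 0.649
 shift [  -0.2 -143.2   -0.2] turn [ 0.06  0.03 -0.03] shift in target axes [-1.000e-01 -1.432e+02 -1.000e-01]
```

Emit:
servo_tool(plan=[{"x": 0, "y": -8, "z": 0, "rx": 0, "ry": 0, "rz": 0, "hand": -1}, {"x": 0, "y": -15, "z": 0, "rx": 0, "ry": 0, "rz": 0, "hand": -1}, {"x": 0, "y": -20, "z": 0, "rx": 0, "ry": 0, "rz": 0, "hand": -1}, {"x": 0, "y": -25, "z": 0, "rx": 0, "ry": 0, "rz": 0, "hand": -1}, {"x": 0, "y": -25, "z": 0, "rx": 0, "ry": 0, "rz": 0, "hand": -1}, {"x": 0, "y": -25, "z": 0, "rx": 0, "ry": 0, "rz": 0, "hand": -1}, {"x": 0, "y": -25, "z": 0, "rx": 0, "ry": 0, "rz": 0, "hand": -1}, {"x": 0, "y": -15, "z": 0, "rx": 0, "ry": 0, "rz": 0, "hand": -1}, {"x": 0, "y": -8, "z": 0, "rx": 0, "ry": 0, "rz": 0, "hand": -1}, {"x": 0, "y": 0, "z": 0, "rx": 0, "ry": 0, "rz": 0, "hand": -1}])

```text
t: 6.15
position: [577.1, 189.1, 180.5]
ee_rot: [[-0.02, -0.009, 1.0], [-1.0, -0.003, -0.02], [0.003, -1.0, -0.008]]
ft_force: [-0.2, -0.2, -2.3]
opening: 0.645
```

```bash
python3 - <<'E'
from h import *
goto((525,-200,170),-19.8)
E
```

```text
t 6.15 pos [577.1 189.1 180.5] F [-0.2 -0.2 -2.3] M [ 0.01 -0.03 -0.01] op 0.645
 shift [390.   12.1 -44.2] turn [ 0.45 18.66  0.27] shift in target axes [383.7  10.5  82.8]
```

Emit:
servo_tool(plan=[{"x": 15, "y": 0, "z": -2, "rx": 0, "ry": 0, "rz": 0, "hand": -1}, {"x": 30, "y": 0, "z": -3, "rx": 0, "ry": 0, "rz": 0, "hand": -1}, {"x": 35, "y": 0, "z": -4, "rx": 0, "ry": 0, "rz": 0, "hand": -1}, {"x": 35, "y": 0, "z": -4, "rx": 0, "ry": 0, "rz": 0, "hand": -1}, {"x": 35, "y": 0, "z": -4, "rx": 0, "ry": 0, "rz": 0, "hand": -1}, {"x": 35, "y": 0, "z": -4, "rx": 0, "ry": 0, "rz": 0, "hand": -1}, {"x": 35, "y": 0, "z": -4, "rx": 0, "ry": 0, "rz": 0, "hand": -1}, {"x": 35, "y": 0, "z": -4, "rx": 0, "ry": 0, "rz": 0, "hand": -1}, {"x": 35, "y": 0, "z": -4, "rx": 0, "ry": 0, "rz": 0, "hand": -1}, {"x": 30, "y": 0, "z": -4, "rx": 0, "ry": 0, "rz": 0, "hand": -1}, {"x": 15, "y": 0, "z": -2, "rx": 0, "ry": 4, "rz": 0, "hand": -1}, {"x": 0, "y": 0, "z": 0, "rx": 0, "ry": 5, "rz": 0, "hand": -1}])

```text
t: 7.15
position: [514.2, -167.3, 166.2]
ee_rot: [[-0.182, -0.037, 0.983], [-0.983, -0.002, -0.182], [0.009, -0.999, -0.036]]
ft_force: [0.7, 0.5, -2.4]
opening: 0.643
```

```bash
python3 - <<'E'
from h import *
goto((525,-200,170),-19.8)
E
```

```text
t 7.15 pos [ 514.2 -167.3  166.2] F [ 0.7  0.5 -2.4] M [ 0.01 -0.07 -0.05] op 0.643
 shift [30.3 -4.2 16.4] turn [2.03 9.32 0.68] shift in target axes [27.2 -3.8 21.2]
```

Emit:
servo_tool(plan=[{"x": 35, "y": -20, "z": 0, "rx": 1, "ry": 4.5, "rz": 0.3, "hand": -1}, {"x": 35, "y": -20, "z": 0, "rx": 1, "ry": 4, "rz": 0.3, "hand": -1}, {"x": 35, "y": -20, "z": 0, "rx": 0, "ry": 0, "rz": 0, "hand": -1}, {"x": 20, "y": -10, "z": 0, "rx": 0, "ry": 0, "rz": 0, "hand": -1}, {"x": 10, "y": 0, "z": 0, "rx": 0, "ry": 0, "rz": 0, "hand": -1}, {"x": 0, "y": 0, "z": 0, "rx": 0, "ry": 0, "rz": 0, "hand": -1}, {"x": 0, "y": 0, "z": 0, "rx": 0, "ry": 0, "rz": 0, "hand": -1}])

```text
t: 7.73
position: [470.1, -296.4, 228.5]
ee_rot: [[-0.35, -0.014, 0.937], [-0.937, 0.008, -0.35], [-0.003, -1.0, -0.016]]
ft_force: [-0.4, 1.1, -2.3]
opening: 0.649
```

```bash
python3 - <<'E'
from h import *
goto((525,-200,170),-19.8)
im=grab('wrist'); save(im,'w2.png'); print(np.round(im['hand_eye'],2))
np.save('/tmp/W2.npy',cloud(im))
E
```

```text
t 7.73 pos [ 470.1 -296.4  228.5] F [-0.4  1.1 -2.3] M [ 0.01 -0.09 -0.04] op 0.649
 shift [-109.4   58.4   18.7] turn [ 0.94 -0.68 -0.15] shift in target axes [-109.3   58.5   19.1]
[[   0.      0.95    0.31  -80.53]
 [  -0.     -0.31    0.95 -143.24]
 [   1.     -0.      0.      0.63]
 [   0.      0.      0.      1.  ]]
```

View pics/w2.png

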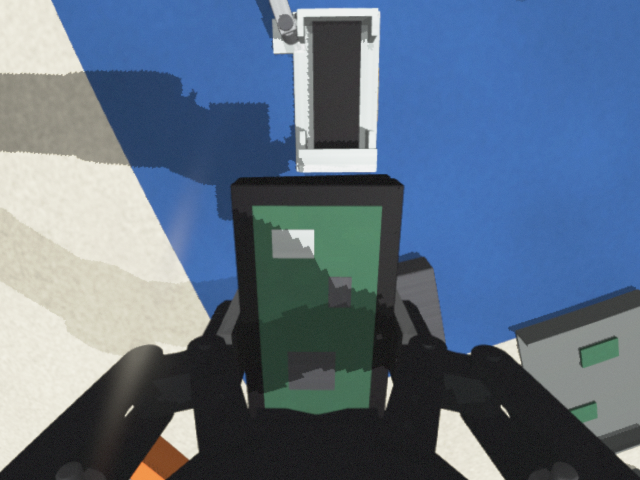

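The wrist view shows the whole dock at (337,90) with its lip edge at (337,160), and the held pile is tidy at (318,295). I fit both next.

```bash
python3 - <<'E'
from h import *
im=load('wrist'); W=cloud(im)
u=np.array([.339,.941]);v=np.array([-.941,.339]);o=np.array([523.1,-204.6])
D=W[...,:2]-o; dx=D@u; dy=D@v; z=W[...,2]
inn=(abs(dx)<85)&(abs(dy)<45)
for n,a,b,c in(('lip',50,62,(dx<-35)),('walls',32,43,(dx>-50)),('all',28,62,dx>-80)):
    m=inn&(z>a)&(z<b)&c&(abs(dy)<38); q=W[m]
    r=cv2.minAreaRect(q[:,:2].astype(np.float32)); print(n,len(q),np.median(q[:,2]),r)
    d=np.c_[dx[m],dy[m]]; print('  dock coords min/max',np.percentile(d,[.5,99.5],axis=0).round(1))
# end wall
m=inn&(z>32)&(z<43)&(dx>55)&(abs(dy)<36); print('endwall',np.percentile(np.c_[dx[m],dy[m]],[1,50,99],axis=0).round(1),np.median(z[m]))
m=inn&(z>15)&(z<28)&(abs(dx)<50)&(abs(dy)<25); print('floor z',np.median(z[m]))
m=(z>75)&(z<100)&(abs(dx-102)<30)&(abs(dy-57)<30); print('knob',np.median(W[m],0) if m.any() else None)
# pile in tool
R=np.array(im['rot']);T=(W-im['pos'])@R
m=(T[...,1]<-20)&(T[...,1]>-45)&(abs(T[...,2])<32)&(T[...,0]<20)&(T[...,0]>-80)
q=T[m]; print('pile tool',np.percentile(q,[.5,50,99.5],axis=0).round(1))
A=np.c_[q[:,0],q[:,2],np.ones(len(q))]; print('top plane',np.linalg.lstsq(A,q[:,1],rcond=None)[0].round(4))
qq=q[abs(q[:,1]-np.median(q[:,1]))<4]
print('edges: x',np.percentile(qq[:,0],.5))
for x0 in range(-58,0,10):
    s=qq[abs(qq[:,0]-x0)<3]; print(x0,np.percentile(s[:,2],[1,99]).round(1),end=' ')
E
```

```text
lip 1797 56.61153006673544 ((501.67578125, -259.18548583984375), (20.195486068725586, 69.15827941894531), 70.25205993652344)
  dock coords min/max [[-68.5 -32.6]
 [-48.6  36. ]]
walls 1210 37.54654868990981 ((524.3394165039062, -194.5604705810547), (118.10511779785156, 71.01458740234375), 70.46299743652344)
  dock coords min/max [[-49.  -32.9]
 [ 68.7  36.4]]
all 3157 55.73829895221212 ((520.7954711914062, -203.69241333007812), (137.50531005859375, 71.07485961914062), 70.14445495605469)
  dock coords min/max [[-68.5 -32.8]
 [ 68.4  37.5]]
endwall [[ 55.5 -32.4]
 [ 64.1   2.5]
 [ 68.6  35.1]] 37.55954423590228
floor z 22.665367199387504
knob None
pile tool [[-60.8 -42.7 -30.3]
 [-26.1 -33.1   0.5]
 [ 19.3 -22.2  30.4]]
top plane [-2.48000e-02 -1.20000e-03 -3.37993e+01]
edges: x -60.73440552142152
-58 [-26.4  28. ] -48 [-26.7  28. ] -38 [-26.8  28. ] -28 [-26.8  28. ] -18 [-26.5  28. ] -8 [-27.1  28.3]
```

```bash
cat >> h.py <<'E'
O=np.array([521.4,-204.0]);U=np.array([np.cos(np.radians(70.25)),np.sin(np.radians(70.25))]);V=np.array([-U[1],U[0]])
def pile(XL,h,th,dyy=0,slope=1.4,cx=-0.6,und=-12.0):
    """TCP target so the pile is at pitch th deg (lip end down), upper lip-end corner at dock x XL, lower lip-end corner h over floor"""
    t=np.radians(th); k=np.radians(th+slope) # tool tilt
    c,s=np.cos,np.sin
    # pile frame: right=r, up=n in (dock x, z)
    r=np.array([c(t),s(t)]); n=np.array([-s(t),c(t)])
    UL=np.array([XL,0.]); LL=UL-21*n; LL[1]=22+h; 
    ctr=LL+60*r            # centre of underside
    rt=np.array([c(k),s(k)]); nt=np.array([-s(k),c(k)]) # tool -x dir, tool -y dir
    tcp=ctr-rt*(-cx)+nt*und   # centre of underside is at tool x=cx, y=und
    p=np.r_[O+U*tcp[0]+V*dyy,tcp[1]]
    print('target',p.round(1),'dock x of tcp',tcp.round(1)); goto(p,70.25-90,th+slope)
E
python3 - <<'E'
from h import *
pile(-42,70,20); pile(-42,4,20)
E
```

```text
target [ 530.  -180.1  101.1] dock x of tcp [ 25.4 101.1]
t 7.78 pos [ 469.9 -296.   228.1] F [-0.  -0.3 -3.1] M [-0.02 -0.    0.04] op 0.646
 shift [-129.2  127.    18.1] turn [ 0.86 -0.85 21.25] shift in target axes [-74.1 165.4  17.4]
target [ 530.  -180.1   35.1] dock x of tcp [25.4 35.1]
t 7.78 pos [ 469.9 -296.   228.1] F [-0.  -0.3 -3.1] M [-0.02 -0.    0.04] op 0.646
 shift [-129.1  193.    19.3] turn [ 0.86 -0.85 21.25] shift in target axes [-50.  226.9  17.4]
```

Emit:
servo_tool(plan=[{"x": -15, "y": 10, "z": 3, "rx": 0.3, "ry": -0.3, "rz": 0, "hand": -1}, {"x": -30, "y": 18, "z": 4, "rx": 0.3, "ry": -0.3, "rz": 0, "hand": -1}, {"x": -30, "y": 18, "z": 4, "rx": 0.2, "ry": -0.2, "rz": 0, "hand": -1}, {"x": -30, "y": 18, "z": 4, "rx": 0, "ry": 0, "rz": 0, "hand": -1}, {"x": -18, "y": 10, "z": 3, "rx": 0, "ry": 0, "rz": 4, "hand": -1}, {"x": 0, "y": 0, "z": 0, "rx": 0, "ry": 0, "rz": 5, "hand": -1}, {"x": 0, "y": 0, "z": 0, "rx": 0, "ry": 0, "rz": 5, "hand": -1}, {"x": 0, "y": 0, "z": 0, "rx": 0, "ry": 0, "rz": 4, "hand": -1}, {"x": 0, "y": 0, "z": 0, "rx": 0, "ry": 0, "rz": 2, "hand": -1}, {"x": 0, "y": 0, "z": 0, "rx": 0, "ry": 0, "rz": 0, "hand": -1}, {"x": 0, "y": 0, "z": 0, "rx": 0, "ry": 0, "rz": 0, "hand": -1}])

```text
t: 8.7
position: [533.6, -143.8, 142.9]
ee_rot: [[-0.28, 0.095, 0.955], [-0.883, 0.365, -0.295], [-0.377, -0.926, -0.019]]
ft_force: [-0.4, 0.2, -2.1]
opening: 0.645
```

```bash
python3 - <<'E'
from h import *
pile(-42,45,20)
E
```

```text
target [ 530.  -180.1   76.1] dock x of tcp [25.4 76.1]
t 8.70 pos [ 533.6 -143.8  142.9] F [-0.4  0.2 -2.1] M [-0.49  0.15 -0.02] op 0.645
 shift [58.2 48.3  8.5] turn [ 1.95  2.   -0.72] shift in target axes [57.3 49.3  8.8]
```

Emit:
servo_tool(plan=[{"x": 15, "y": 8, "z": 2, "rx": 0.7, "ry": 0.7, "rz": -0.2, "hand": -1}, {"x": 18, "y": 15, "z": 2, "rx": 0.7, "ry": 0.7, "rz": -0.2, "hand": -1}, {"x": 12, "y": 12, "z": 2, "rx": 0.5, "ry": 0.5, "rz": -0.2, "hand": -1}, {"x": 6, "y": 6, "z": 1, "rx": 0, "ry": 0, "rz": 0, "hand": -1}, {"x": 0, "y": 0, "z": 0, "rx": 0, "ry": 0, "rz": 0, "hand": -1}, {"x": 0, "y": 0, "z": 0, "rx": 0, "ry": 0, "rz": 0, "hand": -1}, {"x": 0, "y": 0, "z": 0, "rx": 0, "ry": 0, "rz": 0, "hand": -1}])

```text
t: 9.28
position: [533.3, -165.1, 85.5]
ee_rot: [[-0.298, 0.118, 0.947], [-0.882, 0.345, -0.32], [-0.365, -0.931, 0.001]]
ft_force: [-1.0, 0.4, -1.9]
opening: 0.647
```

```bash
python3 - <<'E'
from h import *
pile(-42,45,20)
E
```

```text
target [ 530.  -180.1   76.1] dock x of tcp [25.4 76.1]
t 9.28 pos [ 533.3 -165.1   85.5] F [-1.   0.4 -1.9] M [-0.44  0.17  0.03] op 0.647
 shift [17.7  3.1  1.7] turn [0.32 1.02 0.02] shift in target axes [17.7  3.2  2. ]
```

Emit:
servo_tool(plan=[{"x": 8, "y": 2, "z": 1, "rx": 0.3, "ry": 0.8, "rz": 0, "hand": -1}, {"x": 8, "y": 1, "z": 1, "rx": 0.1, "ry": 0.4, "rz": 0, "hand": -1}, {"x": 3, "y": 0, "z": 0, "rx": 0, "ry": 0, "rz": 0, "hand": -1}, {"x": 0, "y": 0, "z": 0, "rx": 0, "ry": 0, "rz": 0, "hand": -1}, {"x": 0, "y": 0, "z": 0, "rx": 0, "ry": 0, "rz": 0, "hand": -1}])

```text
t: 9.7
position: [531.7, -182.1, 77.7]
ee_rot: [[-0.316, 0.128, 0.94], [-0.876, 0.341, -0.341], [-0.364, -0.931, 0.005]]
ft_force: [0.3, -0.8, -1.9]
opening: 0.647
```

```bash
python3 - <<'E'
from h import *
pile(-42,4,20)
E
```

```text
target [ 530.  -180.1   35.1] dock x of tcp [25.4 35.1]
t 9.70 pos [ 531.7 -182.1   77.7] F [ 0.3 -0.8 -1.9] M [-0.5   0.19  0.  ] op 0.647
 shift [14.3 40.1 -2.5] turn [-0.33 -0.07  0.05] shift in target axes [14.4 40.1 -2.3]
```

Emit:
servo_tool(plan=[{"x": 3, "y": 8, "z": -1, "rx": -0.2, "ry": 0, "rz": 0, "hand": -1}, {"x": 3.5, "y": 10, "z": -1, "rx": -0.2, "ry": 0, "rz": 0, "hand": -1}, {"x": 3, "y": 8, "z": -0.5, "rx": 0, "ry": 0, "rz": 0, "hand": -1}, {"x": 1, "y": 3, "z": 0, "rx": 0, "ry": 0, "rz": 0, "hand": -1}, {"x": 0, "y": 0, "z": 0, "rx": 0, "ry": 0, "rz": 0, "hand": -1}, {"x": 0, "y": 0, "z": 0, "rx": 0, "ry": 0, "rz": 0, "hand": -1}])

```text
t: 10.2
position: [529.4, -180.1, 43.4]
ee_rot: [[-0.316, 0.121, 0.941], [-0.876, 0.344, -0.339], [-0.365, -0.931, -0.003]]
ft_force: [0.3, -0.5, -1.6]
opening: 0.641
```

```bash
python3 - <<'E'
from h import *
pile(-42,4,20)
save(grab('wrist'),'w3.png')
E
```

```text
target [ 530.  -180.1   35.1] dock x of tcp [25.4 35.1]
t 10.20 pos [ 529.4 -180.1   43.4] F [ 0.3 -0.5 -1.6] M [-0.47  0.23  0.05] op 0.641
 shift [2.8 7.8 0.6] turn [ 0.13 -0.11  0.  ] shift in target axes [2.8 7.8 0.5]
```

View pics/w3.png

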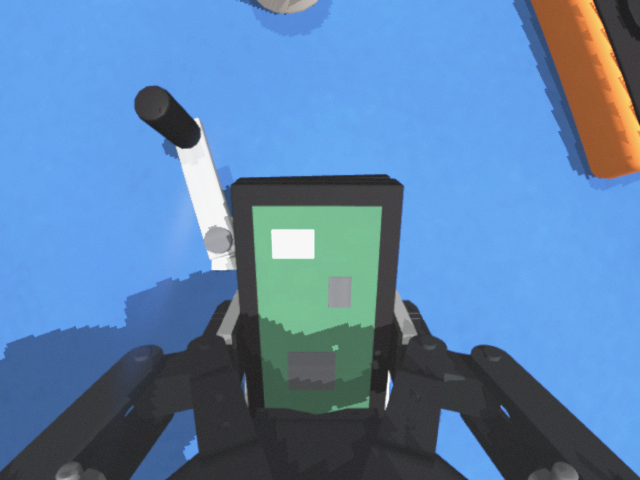

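The wrist view shows the pile squared in the grip, still in line, and the knob at (153,103) off to the left. The latch is still open and there is no contact force, so I lower further.

Emit:
servo_tool(plan=[{"x": 1.2, "y": 3.5, "z": 0.3, "rx": 0.1, "ry": 0, "rz": 0, "hand": -1}, {"x": 1.2, "y": 3, "z": 0, "rx": 0, "ry": 0, "rz": 0, "hand": -1}, {"x": 0.3, "y": 1, "z": 0, "rx": 0, "ry": 0, "rz": 0, "hand": -1}, {"x": 0, "y": 0, "z": 0, "rx": 0, "ry": 0, "rz": 0, "hand": -1}])

```text
t: 10.58
position: [529.6, -179.7, 35.0]
ee_rot: [[-0.316, 0.123, 0.941], [-0.876, 0.344, -0.339], [-0.365, -0.931, -0.001]]
ft_force: [-0.4, -0.2, -1.8]
opening: 0.647
```

```bash
python3 - <<'E'
from h import *
pile(-60.5,3,20)
E
```

```text
target [ 523.7 -197.5   34.1] dock x of tcp [ 6.9 34.1]
t 10.58 pos [ 529.6 -179.7   35. ] F [-0.4 -0.2 -1.8] M [-0.48  0.26 -0.02] op 0.647
 shift [17.8 -6.   0.5] turn [ 0.04 -0.09  0.  ] shift in target axes [17.8 -6.   0.5]
```

Emit:
servo_tool(plan=[{"x": 4, "y": 0, "z": 0.2, "rx": 0, "ry": 0, "rz": 0, "hand": -1}, {"x": 5, "y": -1.8, "z": 0.2, "rx": 0, "ry": 0, "rz": 0, "hand": -1}, {"x": 4, "y": -1.5, "z": 0, "rx": 0, "ry": 0, "rz": 0, "hand": -1}, {"x": 2, "y": -0.7, "z": 0, "rx": 0, "ry": 0, "rz": 0, "hand": -1}, {"x": 0, "y": 0, "z": 0, "rx": 0, "ry": 0, "rz": 0, "hand": -1}])

```text
t: 11.0
position: [523.8, -195.6, 33.2]
ee_rot: [[-0.316, 0.122, 0.941], [-0.876, 0.344, -0.339], [-0.365, -0.931, -0.002]]
ft_force: [-0.8, 0.5, -1.1]
opening: 0.644
```

```bash
python3 - <<'E'
from h import *
pile(-60.5,1.5,20)
E
```

```text
target [ 523.7 -197.5   32.6] dock x of tcp [ 6.9 32.6]
t 11.00 pos [ 523.8 -195.6   33.2] F [-0.8  0.5 -1.1] M [-0.32  0.32  0.04] op 0.644
 shift [ 1.9 -0.1  0.5] turn [ 0.09 -0.09 -0.01] shift in target axes [ 1.9 -0.1  0.5]
```

```bash
python3 - <<'E'
from h import *
pile(-60.3,1.5,13)
pile(-60.3,1.2,6)
pile(-60.3,1,0)
E
```

```text
target [ 523.2 -199.    25.2] dock x of tcp [ 5.3 25.2]
t 11.00 pos [ 523.8 -195.6   33.2] F [-0.8  0.5 -1.1] M [-0.32  0.32  0.04] op 0.644
 shift [6.1 6.2 0.6] turn [ 0.1  -0.08 -7.01] shift in target axes [5.3 6.9 0.5]
target [ 522.3 -201.6   17.5] dock x of tcp [ 2.5 17.5]
t 11.00 pos [ 523.8 -195.6   33.2] F [-0.8  0.5 -1.1] M [-0.32  0.32  0.04] op 0.644
 shift [11.5 12.4  0.6] turn [  0.1   -0.08 -14.01] shift in target axes [ 8.2 14.8  0.5]
target [ 521.2 -204.6   11. ] dock x of tcp [-0.6 11. ]
t 11.00 pos [ 523.8 -195.6   33.2] F [-0.8  0.5 -1.1] M [-0.32  0.32  0.04] op 0.644
 shift [16.8 17.3  0.6] turn [  0.11  -0.07 -20.01] shift in target axes [ 9.9 22.   0.5]
```

Emit:
servo_tool(plan=[{"x": 2, "y": 1.6, "z": 0.3, "rx": 0.1, "ry": 0, "rz": -1.8, "hand": -1}, {"x": 1.5, "y": 1.6, "z": 0.2, "rx": 0, "ry": 0, "rz": -1.8, "hand": -1}, {"x": 1.5, "y": 1.6, "z": 0, "rx": 0, "ry": 0, "rz": -1.8, "hand": -1}, {"x": 1.2, "y": 1.5, "z": 0, "rx": 0, "ry": 0, "rz": -1.6, "hand": -1}, {"x": 0, "y": 0, "z": 0, "rx": 0, "ry": 0, "rz": 0, "hand": -1}, {"x": 0, "y": 0, "z": 0, "rx": 0, "ry": 0, "rz": 0, "hand": -1}])

```text
t: 11.5
position: [522.9, -198.6, 26.4]
ee_rot: [[-0.331, 0.084, 0.94], [-0.91, 0.234, -0.342], [-0.248, -0.969, -0.001]]
ft_force: [-0.6, -0.0, -2.7]
opening: 0.644
```

```bash
python3 - <<'E'
from h import *
pile(-60.3,1.5,13)
pile(-60.3,1.2,6)
E
```

```text
target [ 523.2 -199.    25.2] dock x of tcp [ 5.3 25.2]
t 11.50 pos [ 522.9 -198.6   26.4] F [-0.6 -0.  -2.7] M [-0.42  0.37  0.06] op 0.644
 shift [0.6 1.  0.4] turn [ 0.02 -0.24  0.02] shift in target axes [0.6 1.  0.4]
target [ 522.3 -201.6   17.5] dock x of tcp [ 2.5 17.5]
t 11.50 pos [ 522.9 -198.6   26.4] F [-0.6 -0.  -2.7] M [-0.42  0.37  0.06] op 0.644
 shift [5.2 7.8 0.4] turn [ 0.03 -0.24 -6.98] shift in target axes [4.3 8.4 0.4]
```

Emit:
servo_tool(plan=[{"x": 1.6, "y": 2, "z": 0.3, "rx": 0, "ry": -0.2, "rz": -1.8, "hand": -1}, {"x": 1.4, "y": 2, "z": 0.2, "rx": 0, "ry": -0.1, "rz": -1.8, "hand": -1}, {"x": 1.3, "y": 2, "z": 0, "rx": 0, "ry": 0, "rz": -1.8, "hand": -1}, {"x": 1, "y": 1.8, "z": 0, "rx": 0, "ry": 0, "rz": -1.6, "hand": -1}, {"x": 0, "y": 0, "z": 0, "rx": 0, "ry": 0, "rz": 0, "hand": -1}, {"x": 0, "y": 0, "z": 0, "rx": 0, "ry": 0, "rz": 0, "hand": -1}])

```text
t: 12.0
position: [521.8, -201.6, 18.2]
ee_rot: [[-0.337, 0.043, 0.94], [-0.932, 0.124, -0.34], [-0.131, -0.991, -0.002]]
ft_force: [-0.3, -0.8, -1.9]
opening: 0.644
```

```bash
python3 - <<'E'
from h import *
pile(-60.3,1.2,6)
pile(-60.3,0.8,0)
E
```

```text
target [ 522.3 -201.6   17.5] dock x of tcp [ 2.5 17.5]
t 12.00 pos [ 521.8 -201.6   18.2] F [-0.3 -0.8 -1.9] M [-0.31  0.33 -0.05] op 0.644
 shift [-0.1  0.7  0.4] turn [ 0.11 -0.15 -0.16] shift in target axes [-0.1  0.7  0.4]
target [ 521.2 -204.6   10.8] dock x of tcp [-0.6 10.8]
t 12.00 pos [ 521.8 -201.6   18.2] F [-0.3 -0.8 -1.9] M [-0.31  0.33 -0.05] op 0.644
 shift [3.9 7.  0.5] turn [ 0.12 -0.15 -6.16] shift in target axes [3.1 7.4 0.4]
```

Emit:
servo_tool(plan=[{"x": 1.1, "y": 1.8, "z": 0.3, "rx": 0.1, "ry": -0.1, "rz": -1.7, "hand": -1}, {"x": 1, "y": 1.8, "z": 0.1, "rx": 0, "ry": -0.1, "rz": -1.6, "hand": -1}, {"x": 1, "y": 1.8, "z": 0, "rx": 0, "ry": 0, "rz": -1.6, "hand": -1}, {"x": 0.8, "y": 1.5, "z": 0, "rx": 0, "ry": 0, "rz": -1.2, "hand": -1}, {"x": 0, "y": 0, "z": 0, "rx": 0, "ry": 0, "rz": 0, "hand": -1}, {"x": 0, "y": 0, "z": 0, "rx": 0, "ry": 0, "rz": 0, "hand": -1}])

```text
t: 12.5
position: [520.7, -205.1, 11.9]
ee_rot: [[-0.343, 0.009, 0.939], [-0.939, 0.03, -0.343], [-0.032, -0.999, -0.001]]
ft_force: [-1.4, 2.4, 1.8]
opening: 0.641
```

```bash
python3 - <<'E'
from h import *
pile(-60.3,0.0,0)
E
```

```text
target [ 521.2 -204.6   10. ] dock x of tcp [-0.6 10. ]
t 12.50 pos [ 520.7 -205.1   11.9] F [-1.4  2.4  1.8] M [ 0.17  0.35 -0.02] op 0.641
 shift [-0.6  1.9  0.3] turn [ 0.08 -0.33 -0.42] shift in target axes [-0.6  1.9  0.3]
```

Emit:
servo_tool(plan=[{"x": -0.6, "y": 0.7, "z": 0.2, "rx": 0, "ry": -0.3, "rz": -0.2, "hand": -1}, {"x": -0.3, "y": 0.7, "z": 0.1, "rx": 0, "ry": -0.1, "rz": -0.2, "hand": -1}, {"x": 0, "y": 0.5, "z": 0, "rx": 0, "ry": 0, "rz": 0, "hand": -1}, {"x": 0, "y": 0, "z": 0, "rx": 0, "ry": 0, "rz": 0, "hand": -1}])

```text
t: 12.83
position: [520.5, -205.2, 11.3]
ee_rot: [[-0.34, 0.008, 0.94], [-0.94, 0.027, -0.34], [-0.028, -1.0, -0.002]]
ft_force: [-2.5, 2.5, 3.6]
opening: 0.645
```

```bash
python3 - <<'E'
from h import *
pile(-60.3,0.0,0)
E
```

```text
target [ 521.2 -204.6   10. ] dock x of tcp [-0.6 10. ]
t 12.83 pos [ 520.5 -205.2   11.3] F [-2.5  2.5  3.6] M [ 0.34  0.41 -0.03] op 0.645
 shift [-0.8  1.3  0.4] turn [ 0.12 -0.15 -0.23] shift in target axes [-0.8  1.3  0.4]
```

Emit:
servo_tool(plan=[{"x": 0, "y": 0, "z": -0.8, "rx": 0, "ry": 0, "rz": 0, "hand": -1}, {"x": 0, "y": 0.3, "z": -0.6, "rx": 0, "ry": 0, "rz": -0.2, "hand": -1}, {"x": 0, "y": 0.3, "z": 0, "rx": 0, "ry": 0, "rz": -0.2, "hand": -1}, {"x": 0, "y": 0, "z": 0, "rx": 0, "ry": 0, "rz": 0, "hand": -1}])

```text
t: 13.17
position: [520.5, -205.5, 11.2]
ee_rot: [[-0.342, 0.009, 0.94], [-0.939, 0.022, -0.342], [-0.024, -1.0, 0.001]]
ft_force: [-0.9, 2.6, 4.1]
opening: 0.647
```

```bash
python3 - <<'E'
from h import *
pile(-60.3,0.0,0)
save(grab('wrist'),'w4.png'); im=load('wrist'); W=cloud(im)
R=np.array(im['rot']);T=(W-im['pos'])@R
z=W[...,2]; D=W[...,:2]-O; dx=D@U; dy=D@V
for n,m in (('pile top far',(abs(dx-50)<8)&(abs(dy)<20)&(z>25)&(z<60)),('pile top near',(abs(dx-10)<8)&(abs(dy)<20)&(z>25)&(z<60)),('endwall',(abs(dx-66)<2)&(abs(dy)<25)&(z>25)&(z<60))):
    print(n,m.sum(),np.median(z[m]) if m.any() else '')
s=(abs(dy)<20)&(z>25)&(z<60)&(dx>-10)&(dx<90)
A=np.c_[dx[s],dy[s],z[s]]
for a in range(50,74,1):
    k=A[abs(A[:,0]-a)<.5]; print(a,len(k),np.round(np.median(k[:,2]),1) if len(k) else '',end='; ')
E
```

```text
target [ 521.2 -204.6   10. ] dock x of tcp [-0.6 10. ]
t 13.17 pos [ 520.5 -205.5   11.2] F [-0.9  2.6  4.1] M [ 0.3  0.3 -0. ] op 0.647
 shift [-1.1  1.2  0.4] turn [-0.06 -0.24  0.04] shift in target axes [-1.1  1.2  0.4]
pile top far 5869 44.69561508799358
pile top near 4252 44.44001796104408
endwall 1800 37.59110752318604
50 358 44.8; 51 398 44.7; 52 382 44.5; 53 356 44.5; 54 372 44.6; 55 384 44.6; 56 370 44.6; 57 390 44.6; 58 1018 40.9; 59 264 33.6; 60 0 ; 61 0 ; 62 78 37.5; 63 350 37.7; 64 364 37.6; 65 366 37.6; 66 359 37.7; 67 369 37.6; 68 488 36.5; 69 0 ; 70 0 ; 71 0 ; 72 0 ; 73 0 ;
```

View pics/w4.png

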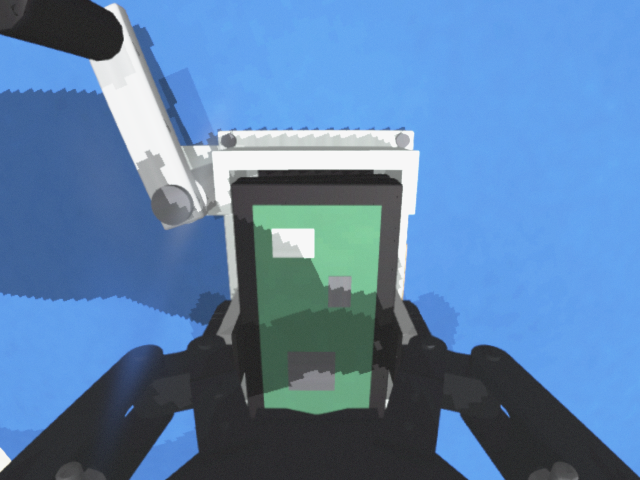

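The view shows the pile inside the dock walls at (318,290) with its far edge about 4 mm from the end wall, so it is against the lip wall. Its top is flat and about 1 mm high. I ease it toward the latch end and down, then release.

Emit:
servo_tool(plan=[{"x": -1.5, "y": -0.3, "z": 0, "rx": 0, "ry": -0.2, "rz": 0, "hand": -1}, {"x": -1.3, "y": 0, "z": 0, "rx": 0, "ry": -0.2, "rz": 0, "hand": -1}, {"x": 0, "y": 0.8, "z": 0, "rx": 0, "ry": 0, "rz": -0.2, "hand": -1}, {"x": 0, "y": 0.8, "z": 0, "rx": 0, "ry": 0, "rz": -0.2, "hand": -1}, {"x": 0, "y": 0.6, "z": 0, "rx": 0, "ry": 0, "rz": 0, "hand": -1}, {"x": 0, "y": 0, "z": 0, "rx": 0, "ry": 0, "rz": 0, "hand": -1}])

```text
t: 13.72
position: [520.3, -205.3, 10.9]
ee_rot: [[-0.337, 0.005, 0.941], [-0.941, 0.012, -0.337], [-0.013, -1.0, 0.001]]
ft_force: [-1.1, 1.4, -0.9]
opening: 0.644
```

```bash
cat >> h.py <<'E'
def prof():
    im=grab('wrist'); W=cloud(im); z=W[...,2]; D=W[...,:2]-O; dx=D@U; dy=D@V
    s=(abs(dy)<18)&(z>25)&(z<60)
    for a in range(-46,72,6 if 0 else 1):
        if a<50 and a%10: continue
        k=z[s&(abs(dx-a)<.5)]; print(a,len(k),np.round(np.median(k),1) if len(k) else '',end='; ')
    for x0 in (20,40,55):
        m=(abs(dx-x0)<2)&(z>40.5)&(z<48)&(abs(dy)<33)
        if m.any(): print('\ny edges at',x0,np.percentile(dy[m],[1,99]).round(1),end='')
    for x0 in (57,):
        m=(abs(dx-x0)<3)&(z>35)&(z<39.5)&(abs(dy)<37)
        print('\nside wall y',[np.percentile(dy[m&(dy*g>24)],[2,98]).round(1) for g in(1,-1) if (m&(dy*g>24)).any()])
E
python3 - <<'E'
from h import *
pile(-60.3,0.0,0); prof()
E
```

```text
target [ 521.2 -204.6   10. ] dock x of tcp [-0.6 10. ]
t 13.72 pos [ 520.3 -205.3   10.9] F [-1.1  1.4 -0.9] M [-0.05  0.23 -0.13] op 0.644
 shift [-1.   0.9  0.6] turn [-0.03  0.04  0.68] shift in target axes [-1.   0.9  0.6]
-40 0 ; -30 183 44.0; -20 189 44.0; -10 185 44.1; 0 221 44.0; 10 238 44.1; 20 263 44.2; 30 291 44.2; 40 308 44.3; 50 332 44.4; 51 340 44.2; 52 362 44.1; 53 326 44.0; 54 348 44.0; 55 339 43.9; 56 338 44.0; 57 345 43.9; 58 436 43.7; 59 848 36.6; 60 0 ; 61 0 ; 62 113 37.6; 63 323 37.7; 64 331 37.6; 65 329 37.6; 66 330 37.6; 67 334 37.7; 68 526 36.9; 69 0 ; 70 0 ; 71 0 ; 
y edges at 20 [-27.4  27.3]
y edges at 40 [-27.3  27.3]
y edges at 55 [-27.5  27.2]
side wall y [array([25.1, 36.4]), array([-34.4, -24.9])]
```

Emit:
servo_tool(plan=[{"x": 0, "y": 0.5, "z": 0, "rx": 0, "ry": 0, "rz": 0, "hand": -1}, {"x": 0, "y": 0, "z": 0, "rx": 0, "ry": 0, "rz": 0, "hand": 0.6}, {"x": 0, "y": 0, "z": 0, "rx": 0, "ry": 0, "rz": 0, "hand": 1}, {"x": 0, "y": 0, "z": 0, "rx": 0, "ry": 0, "rz": 0, "hand": 1}, {"x": 0, "y": 0, "z": 0, "rx": 0, "ry": 0, "rz": 0, "hand": 1}, {"x": 0, "y": 0, "z": 0, "rx": 0, "ry": 0, "rz": 0, "hand": 1}, {"x": 0, "y": 0, "z": 0, "rx": 0, "ry": 0, "rz": 0, "hand": 1}, {"x": 0, "y": 0, "z": 0, "rx": 0, "ry": 0, "rz": 0, "hand": 1}])

```text
t: 14.43
position: [522.3, -206.4, 9.8]
ee_rot: [[-0.336, 0.008, 0.942], [-0.942, 0.01, -0.337], [-0.012, -1.0, 0.004]]
ft_force: [0.3, -0.1, -0.5]
opening: 1.001
```

```bash
python3 - <<'E'
from h import *
pile(-60.3,0.0,0); prof()
W=cloud(load('wrist')); z=W[...,2]; D=W[...,:2]-O
m=(z>78)&(z<92)&(D@U>70)&(D@U<130); print('knob',m.sum(),np.median(W[m],0).round(1) if m.any() else '')
E
```

```text
target [ 521.2 -204.6   10. ] dock x of tcp [-0.6 10. ]
t 14.43 pos [ 522.3 -206.4    9.8] F [ 0.3 -0.1 -0.5] M [ 0.04  0.01 -0.01] op 1.001
 shift [-1.3 -0.2 -1.6] turn [-0.25  0.09  0.7 ] shift in target axes [-1.3 -0.1 -1.6]
-40 0 ; -30 167 44.0; -20 182 44.1; -10 195 44.0; 0 229 43.9; 10 240 43.9; 20 277 44.0; 30 293 43.9; 40 306 44.0; 50 336 44.0; 51 347 44.0; 52 345 43.8; 53 348 43.7; 54 333 43.7; 55 347 43.6; 56 358 43.6; 57 353 43.6; 58 409 43.5; 59 866 36.2; 60 0 ; 61 0 ; 62 86 37.5; 63 335 37.7; 64 338 37.7; 65 341 37.6; 66 327 37.6; 67 331 37.6; 68 535 36.6; 69 1 40.2; 70 0 ; 71 0 ; 
y edges at 20 [-27.2  27.2]
y edges at 40 [-27.2  27.4]
y edges at 55 [-27.3  27.2]
side wall y [array([25. , 36.5]), array([-34.5, -24.9])]
knob 1954 [504.3 -94.6  83.4]
```

The pile is seated: its top is flat at 43.9 with the +0.6 mm camera bias, and centred. I rise and go to the knob.

Emit:
servo_tool(plan=[{"x": 0, "y": -5, "z": -0.7, "rx": 0, "ry": 0, "rz": 0, "hand": 1}, {"x": 0, "y": -10, "z": 0, "rx": 0, "ry": 0, "rz": 0, "hand": 1}, {"x": 0, "y": -20, "z": 0, "rx": 0, "ry": 0, "rz": 0, "hand": 1}, {"x": 0, "y": -30, "z": 0, "rx": 0, "ry": 0, "rz": 0, "hand": 1}, {"x": 0, "y": -30, "z": 0, "rx": 0, "ry": 0, "rz": 0, "hand": 1}, {"x": 0, "y": -20, "z": 0, "rx": 0, "ry": 0, "rz": 0, "hand": 1}, {"x": -10, "y": -5, "z": -6, "rx": 0, "ry": 0, "rz": 0, "hand": 1}, {"x": -20, "y": 0, "z": -12, "rx": 0, "ry": 0, "rz": 0, "hand": 1}, {"x": -20, "y": 0, "z": -12, "rx": 0, "ry": 0, "rz": 0, "hand": 1}, {"x": -10, "y": 0, "z": -6, "rx": 0, "ry": 0, "rz": 0, "hand": 1}, {"x": 0, "y": 0, "z": 0, "rx": 0, "ry": 0, "rz": 0, "hand": 1}, {"x": 0, "y": 0, "z": 0, "rx": 0, "ry": 0, "rz": 0, "hand": 1}])

```text
t: 15.48
position: [504.9, -134.7, 140.9]
ee_rot: [[-0.337, 0.011, 0.941], [-0.941, 0.009, -0.337], [-0.012, -1.0, 0.007]]
ft_force: [0.1, -0.3, -0.8]
opening: 1.0
```

```bash
python3 - <<'E'
from h import *
im=grab('wrist'); W=cloud(im); z=W[...,2]; D=W[...,:2]-O; dx=D@U; dy=D@V
m=(z>85.5)&(z<92)&(dx>70)&(dx<130); print('knob',m.sum(),np.median(W[m],0).round(1),cv2.minEnclosingCircle(W[m][:,:2].astype(np.float32)))
k=np.median(W[m],0); print('dock',(k[:2]-O)@U,(k[:2]-O)@V)
m=(abs(dx)<45)&(abs(dy)<25)&(z>25)&(z<60); print('pile top',m.sum(),np.median(z[m]) if m.any() else '')
goto((k[0],k[1],58),-19.75)
E
```

```text
knob 455 [501.  -88.5  88.4] ((500.8121032714844, -88.86246490478516), 7.0129075050354)
dock 101.80003477887017 58.187443031181104
pile top 6484 43.89651988103024
t 15.53 pos [ 504.9 -134.8  140.8] F [-0.1 -0.1 -0. ] M [ 0.01  0.02 -0.06] op 1.002
 shift [-41.2  83.2 -19.8] turn [-0.37  0.02 -0.71] shift in target axes [-42.2  82.8 -19.3]
```

Emit:
servo_tool(plan=[{"x": -14, "y": 0, "z": -7, "rx": -0.2, "ry": 0, "rz": -0.4, "hand": 1}, {"x": -18, "y": 5, "z": -8, "rx": -0.2, "ry": 0, "rz": -0.3, "hand": 1}, {"x": -8, "y": 15, "z": -4, "rx": 0, "ry": 0, "rz": 0, "hand": 1}, {"x": 0, "y": 20, "z": 0, "rx": 0, "ry": 0, "rz": 0, "hand": 1}, {"x": 0, "y": 20, "z": 0, "rx": 0, "ry": 0, "rz": 0, "hand": 1}, {"x": 0, "y": 8, "z": 0, "rx": 0, "ry": 0, "rz": 0, "hand": 1}, {"x": 0, "y": 0, "z": 0, "rx": 0, "ry": 0, "rz": 0, "hand": 1}, {"x": 0, "y": 0, "z": 0, "rx": 0, "ry": 0, "rz": 0, "hand": 1}])

```text
t: 16.2
position: [503.1, -99.3, 68.7]
ee_rot: [[-0.349, 0.001, 0.937], [-0.937, -0.006, -0.349], [0.005, -1.0, 0.003]]
ft_force: [0.4, 0.6, -0.2]
opening: 1.001
```

```bash
python3 - <<'E'
from h import *
goto((501,-88.7,58),-19.75)
E
```

```text
t 16.20 pos [503.1 -99.3  68.7] F [ 0.4  0.6 -0.2] M [-0.02 -0.01  0.01] op 1.001
 shift [-9.3 10.7 -5.6] turn [-0.14 -0.68  0.29] shift in target axes [-9.3 10.7 -5.5]
```

Emit:
servo_tool(plan=[{"x": -5, "y": 5, "z": -3, "rx": 0, "ry": -0.4, "rz": 0.2, "hand": 1}, {"x": -4, "y": 5, "z": -3, "rx": 0, "ry": -0.2, "rz": 0.1, "hand": 1}, {"x": -1, "y": 1, "z": 0, "rx": 0, "ry": 0, "rz": 0, "hand": 1}, {"x": 0, "y": 0, "z": 0, "rx": 0, "ry": 0, "rz": 0, "hand": 0.3}, {"x": 0, "y": 0, "z": 0, "rx": 0, "ry": 0, "rz": 0, "hand": -0.3}])

```text
t: 16.62
position: [502.4, -88.6, 59.0]
ee_rot: [[-0.341, 0.007, 0.94], [-0.94, -0.001, -0.341], [-0.001, -1.0, 0.007]]
ft_force: [-0.3, -0.4, 0.0]
opening: 0.745
```

```bash
python3 - <<'E'
from h import *
goto((501,-88.7,58),-19.75)
E
```

```text
t 16.62 pos [502.4 -88.6  59. ] F [-0.3 -0.4  0. ] M [-0.04  0.03  0.04] op 0.745
 shift [ 0.6  1.  -1.3] turn [-0.39 -0.17 -0.07] shift in target axes [ 0.6  1.  -1.3]
```

Emit:
servo_tool(plan=[{"x": 0.5, "y": 0, "z": -1.2, "rx": 0, "ry": 0, "rz": 0, "hand": -0.6}, {"x": 0, "y": 0, "z": 0, "rx": 0, "ry": 0, "rz": 0, "hand": -1}, {"x": 0, "y": 0, "z": 0, "rx": 0, "ry": 0, "rz": 0, "hand": -1}, {"x": 0, "y": 0, "z": 0, "rx": 0, "ry": 0, "rz": 0, "hand": -1}, {"x": 0, "y": 0, "z": 0, "rx": 0, "ry": 0, "rz": 0, "hand": -1}, {"x": 0, "y": 0, "z": 0, "rx": 0, "ry": 0, "rz": 0, "hand": -1}, {"x": 0, "y": 0, "z": 0, "rx": 0, "ry": 0, "rz": 0, "hand": -1}, {"x": 0, "y": 0, "z": 0, "rx": 0, "ry": 0, "rz": 0, "hand": -1}, {"x": 0, "y": 0, "z": 0, "rx": 0, "ry": 0, "rz": 0, "hand": -1}, {"x": 0, "y": 0, "z": 0, "rx": 0, "ry": 0, "rz": 0, "hand": -1}])

```text
t: 17.45
position: [501.6, -88.6, 60.2]
ee_rot: [[-0.341, 0.008, 0.94], [-0.94, -0.001, -0.341], [-0.002, -1.0, 0.008]]
ft_force: [0.4, -0.3, -0.0]
opening: 0.146
```

```bash
cat >> h.py <<'E'
def arc(angs):
    s=robot.state(); p=np.array(s['position']); d=np.array([(p[:2]-O)@U,(p[:2]-O)@V])-[54,43]
    print('r %.1f angle %.3f'%(np.hypot(*d),np.arctan2(d[1],d[0])+np.pi/2),'F',np.round(s['ft_force'],1),'op %.3f'%s['opening'],p.round(1))
    R=np.array(s['ee_rot']); a0=np.arctan2(d[1],d[0])+np.pi/2; prev=p
    for a in angs:
        q=np.r_[O+U*(54+50*np.sin(a))+V*(43-50*np.cos(a)),58]; print(a,(R.T@(q-prev)).round(1)); prev=q
E
python3 - <<'E'
from h import *
arc([1.7,1.5,1.3,1.1,.9,.7,.5,.3,.1,0])
E
```

```text
r 50.1 angle 1.867 F [ 0.4 -0.3 -0. ] op 0.146 [501.6 -88.6  60.2]
1.7 [-1.7  2.2  8.2]
1.5 [-0.3  0.1 10. ]
1.3 [1.7 0.1 9.8]
1.1 [3.6 0.1 9.3]
0.9 [5.4 0.1 8.4]
0.7 [6.9 0.  7.2]
0.5 [8.2 0.  5.7]
0.3 [9.2 0.  3.9]
0.1 [9.8 0.  2. ]
0 [ 5.  -0.   0.3]
```

Emit:
servo_tool(plan=[{"x": -1.7, "y": 0, "z": 8, "rx": 0, "ry": 0, "rz": 0, "hand": -1}, {"x": -0.3, "y": 0, "z": 9, "rx": 0, "ry": 0, "rz": 0, "hand": -1}, {"x": 1.5, "y": 0, "z": 9, "rx": 0, "ry": 0, "rz": 0, "hand": -1}, {"x": 2.5, "y": 0, "z": 7, "rx": 0, "ry": 0, "rz": 0, "hand": -1}, {"x": 0, "y": 0, "z": 0, "rx": 0, "ry": 0, "rz": 0, "hand": -1}])

```text
t: 17.87
position: [520.4, -90.4, 59.9]
ee_rot: [[-0.34, -0.019, 0.94], [-0.94, 0.013, -0.34], [-0.005, -1.0, -0.022]]
ft_force: [1.4, -5.3, -2.0]
opening: 0.14
```

```bash
python3 - <<'E'
from h import *
arc([1.1,.9,.7,.5,.3,.1,0])
E
```

```text
r 52.7 angle 1.502 F [ 1.4 -5.3 -2. ] op 0.140 [520.4 -90.4  59.9]
1.1 [ 8.   1.4 19.1]
0.9 [ 5.4 -0.2  8.4]
0.7 [ 6.9 -0.2  7.2]
0.5 [ 8.2 -0.2  5.7]
0.3 [ 9.2 -0.1  3.9]
0.1 [ 9.8 -0.1  2. ]
0 [ 5.  -0.   0.3]
```

Emit:
servo_tool(plan=[{"x": 3, "y": 0, "z": 10, "rx": 0.4, "ry": 0, "rz": 0, "hand": -1}, {"x": 4, "y": 0, "z": 10, "rx": 0.4, "ry": 0, "rz": 0, "hand": -1}, {"x": 5, "y": 0, "z": 9, "rx": 0.4, "ry": 0, "rz": 0, "hand": -1}, {"x": 6, "y": 0, "z": 8, "rx": 0, "ry": 0, "rz": 0, "hand": -1}, {"x": 0, "y": 0, "z": 0, "rx": 0, "ry": 0, "rz": 0, "hand": -1}])

```text
t: 18.28
position: [544.9, -108.0, 60.0]
ee_rot: [[-0.338, -0.012, 0.941], [-0.941, 0.02, -0.338], [-0.015, -1.0, -0.018]]
ft_force: [-2.4, -0.3, 1.5]
opening: 0.142
```

```bash
python3 - <<'E'
from h import *
arc([.9,.7,.5,.3,.1,0])
E
```

```text
r 55.1 angle 0.935 F [-2.4 -0.3  1.5] op 0.142 [ 544.9 -108.    60. ]
0.9 [ 5.2  1.9 -1.6]
0.7 [ 7.  -0.2  7.2]
0.5 [ 8.2 -0.2  5.6]
0.3 [ 9.2 -0.2  3.9]
0.1 [ 9.8 -0.2  2. ]
0 [ 5.  -0.1  0.3]
```

Emit:
servo_tool(plan=[{"x": 9, "y": 0, "z": 3, "rx": 0.4, "ry": 0, "rz": -0.3, "hand": -1}, {"x": 9, "y": 0, "z": 6, "rx": 0.3, "ry": 0, "rz": -0.3, "hand": -1}, {"x": 9, "y": 0, "z": 5, "rx": 0, "ry": 0, "rz": 0, "hand": -1}, {"x": 9, "y": 0, "z": 4, "rx": 0, "ry": 0, "rz": 0, "hand": -1}, {"x": 0, "y": 0, "z": 0, "rx": 0, "ry": 0, "rz": 0, "hand": -1}])

```text
t: 18.7
position: [549.2, -141.5, 59.8]
ee_rot: [[-0.334, -0.006, 0.943], [-0.943, 0.015, -0.334], [-0.012, -1.0, -0.011]]
ft_force: [-1.1, 3.5, 1.0]
opening: 0.143
```

```bash
python3 - <<'E'
from h import *
arc([.3,.1,0,-.1])
E
```

```text
r 50.2 angle 0.287 F [-1.1  3.5  1. ] op 0.143 [ 549.2 -141.5   59.8]
0.3 [-0.6  1.8 -0.3]
0.1 [ 9.8 -0.1  1.9]
0 [ 5.  -0.1  0.2]
-0.1 [ 5.  -0.1 -0.3]
```

Now the last 15 mm, pressing gently into the stop.

Emit:
servo_tool(plan=[{"x": 6, "y": 0, "z": 1, "rx": 0, "ry": 0, "rz": 0, "hand": -1}, {"x": 6, "y": 0, "z": 0.5, "rx": 0, "ry": 0, "rz": 0, "hand": -1}, {"x": 5, "y": 0, "z": 0, "rx": 0, "ry": 0, "rz": 0, "hand": -1}, {"x": 4, "y": 0, "z": 0, "rx": 0, "ry": 0, "rz": 0, "hand": -1}, {"x": 0, "y": 0, "z": 0, "rx": 0, "ry": 0, "rz": 0, "hand": -1}])

```text
t: 19.12
position: [546.0, -154.4, 59.9]
ee_rot: [[-0.329, -0.003, 0.944], [-0.944, 0.024, -0.329], [-0.022, -1.0, -0.011]]
ft_force: [-1.5, 2.8, 2.6]
opening: 0.14
```

```bash
python3 - <<'E'
from h import *
arc([0])
E
```

```text
r 49.4 angle 0.019 F [-1.5  2.8  2.6] op 0.140 [ 546.  -154.4   59.9]
0 [1.  1.9 0.6]
```

Emit:
servo_tool(plan=[{"x": 3, "y": 0, "z": 0, "rx": 0, "ry": 0, "rz": 0, "hand": -1}, {"x": 4, "y": 0, "z": 0, "rx": 0, "ry": 0, "rz": 0, "hand": -1}, {"x": 4, "y": 0, "z": 0, "rx": 0, "ry": 0, "rz": 0, "hand": -1}])

```text
t: 19.37
position: [546.0, -154.4, 59.9]
ee_rot: [[-0.322, 0.002, 0.947], [-0.946, 0.036, -0.322], [-0.035, -0.999, -0.009]]
ft_force: [1.5, 10.8, 3.8]
opening: 0.142
```

```bash
python3 - <<'E'
from h import *
arc([0])
im=grab('wrist'); W=cloud(im); z=W[...,2]; D=W[...,:2]-O; dx=D@U; dy=D@V
save(im,'w5.png')
m=(z>48)&(z<56)&(dx>30)&(dx<110)&(dy<35)&(dy>-25); print('bar',m.sum(),np.percentile(np.c_[dx,dy][:0] if 0 else np.c_[dx[m],dy[m]],[2,50,98],axis=0).round(1) if m.any() else '')
E
```

```text
r 49.4 angle 0.020 F [ 1.5 10.8  3.8] op 0.142 [ 546.  -154.4   59.9]
0 [1.  1.9 0.6]
bar 1730 [[ 47.9 -12. ]
 [ 57.5  20.3]
 [ 60.9  34.5]]
```

View pics/w5.png

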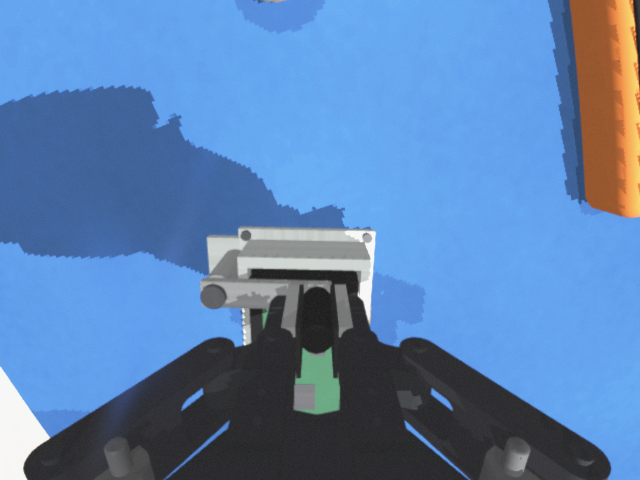

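The latch is at its stop: 11 N without movement, angle 0.02 rad. The view shows the bar across the pile's latch end at (270,293). I let go and rise.

Emit:
servo_tool(plan=[{"x": 0, "y": 0, "z": 0, "rx": 0, "ry": 0, "rz": 0, "hand": -0.2}, {"x": 0, "y": 0, "z": 0, "rx": 0, "ry": 0, "rz": 0, "hand": -0.2}, {"x": 0, "y": 0, "z": 0, "rx": 0, "ry": 0, "rz": 0, "hand": -0.2}, {"x": 0, "y": 0, "z": 0, "rx": 0, "ry": 0, "rz": 0, "hand": -0.2}, {"x": 0, "y": -10, "z": 0, "rx": 0, "ry": 0, "rz": 0, "hand": -0.2}, {"x": 0, "y": -20, "z": 0, "rx": 0, "ry": 0, "rz": 0, "hand": -0.2}, {"x": 0, "y": -30, "z": 0, "rx": 0, "ry": 0, "rz": 0, "hand": -0.2}, {"x": 0, "y": -30, "z": 0, "rx": 0, "ry": 0, "rz": 0, "hand": -0.2}, {"x": 20, "y": -30, "z": 0, "rx": 0, "ry": 0, "rz": 0, "hand": -0.2}, {"x": 35, "y": -20, "z": 0, "rx": 0, "ry": 0, "rz": 0, "hand": -0.2}, {"x": 35, "y": 0, "z": 0, "rx": 0, "ry": 0, "rz": 0, "hand": -0.2}, {"x": 20, "y": 0, "z": 0, "rx": 0, "ry": 0, "rz": 0, "hand": -0.2}])

```text
t: 20.42
position: [511.5, -269.4, 207.0]
ee_rot: [[-0.315, 0.006, 0.949], [-0.949, 0.027, -0.315], [-0.028, -1.0, -0.002]]
ft_force: [-0.0, 0.0, -1.5]
opening: 0.397
```

Emit:
servo_tool(plan=[{"x": 10, "y": 0, "z": 0, "rx": 0, "ry": 0, "rz": 0, "hand": -0.2}, {"x": 0, "y": 0, "z": 0, "rx": 0, "ry": 0, "rz": 0, "hand": -0.2}, {"x": 0, "y": 0, "z": 0, "rx": 0, "ry": 0, "rz": 0, "hand": -0.2}])

```text
t: 20.67
position: [505.5, -287.1, 209.3]
ee_rot: [[-0.325, 0.008, 0.946], [-0.945, 0.021, -0.326], [-0.023, -1.0, 0.001]]
ft_force: [0.5, 0.7, -0.5]
opening: 0.4
```

```bash
python3 - <<'E'
from h import *
im=grab('wrist'); W=cloud(im); z=W[...,2]; D=W[...,:2]-O; dx=D@U; dy=D@V
save(im,'w6.png')
m=(z>85)&(z<92)&(abs(dx-54)<40)&(abs(dy)<60); k=np.array([np.median(dx[m]),np.median(dy[m])])-[54,43]; print('knob',m.sum(),k,'angle',np.arctan2(k[1],k[0])+np.pi/2)
m=(abs(dx)<40)&(abs(dy)<24)&(z>25)&(z<49); A=np.c_[dx[m],dy[m],np.ones(m.sum())]; print('pile top plane',np.linalg.lstsq(A,z[m],rcond=None)[0].round(4),m.sum())
m=(dx>-46)&(dx<61)&(abs(dy)<31)&(z>40.5)&(z<46); print('pile edges',np.percentile(np.c_[dx[m],dy[m]],[.5,99.5],axis=0).round(1))
print(robot.state()['ft_force'],robot.state()['position'])
E
```

```text
knob 334 [ -0.72627848 -50.04110977] angle -0.014512617594739874
pile top plane [1.00000e-04 2.00000e-04 4.39013e+01] 5492
pile edges [[-45.4 -27.9]
 [ 56.4  27.6]]
[-0.77754493 -0.06564031  0.14243138] [ 505.47450693 -286.81798166  209.20505922]
```

View pics/w6.png

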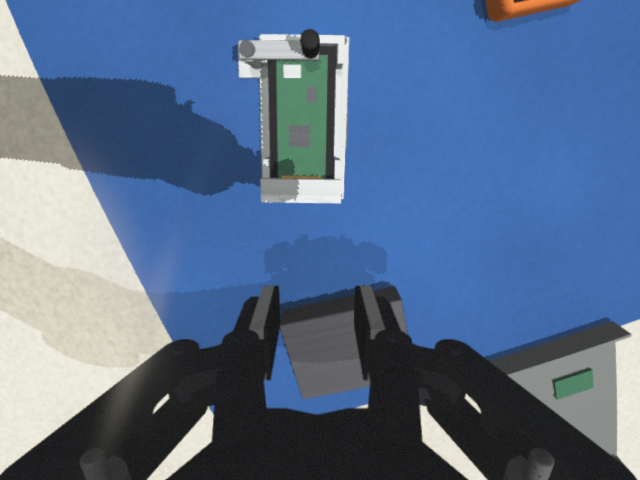

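The view shows the pile flat in the dock at (302,118), the latch bar shut across it at (280,47), and the gripper clear.

```bash
python3 -c "
from plant import robot
print(robot.close_job())"
```

```text
the job is handed in; nothing more can be done
None
```

I gripped the three modules together and lifted them off the rest as one pile. I carried them over the bottle to the dock, tucked one end under the lip at about 20° of tilt, and lowered the other end until the pile lay flat. Then I gripped the latch knob, swung it along its arc to the stop, let go and moved clear. I handed the job in at about 21 s, well under the 61 s limit.

**Last checks:**
- **Pile height:** the top measured 43.9 mm (43 mm if seated). The camera read about 0.6 mm high on known dock surfaces, so the pile is seated or within 0.3 mm.
- **Pile tilt and position:** tilt was under 0.001 rad and the pile was centred in y. In x it sat about 1.5 mm toward the lip; I measured that before shutting the latch, because the bar now hides the far edge.
- **Individual modules:** I checked only the pile's top face and outline after placing, not each module on its own.
- **Latch:** −0.015 rad by camera, and at its stop under 11 N without moving.
- **Robot:** no contact force after release.
- **Bystanders:** I kept clear of the bottle, multimeter, box and screwdriver, but did not re-measure their positions at the end.

**Disagreement:** the top and wrist cameras differed by about 2 mm on the pile and the dock. The pile also touched a dock side wall and the lip wall lightly (under 6 N), and I corrected for that before releasing it.

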